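# Index a drone-build turntable back one notch

## Task

The ratchet turntable that carries the drone frame was turned one notch too far. Lift the red pawl well clear of the teeth with a fingertip (push its yellow-knobbed thumb lever away from the pawl's nose), push the turntable back, counter-clockwise seen from above, by one notch, and then push the pawl down again until it lies fully home in the new notch. Leave the drone frame sitting on its hub, and leave the controller, the tape roll and the jar where they are.

Things in the scene. Friction and masses are not known exactly. Their poses are not given: they have to be found in the camera images.
- stand: Fixed indexing stand, turned about the vertical: aluminium plate 270 x 290 x 12 mm. Origin on the bench surface under the turntable's axis; the plate runs from -135 to 135 mm in its x and -133 to 157 in its y; z is up. Numbers below are in this frame. The pawl's bracket, two grey cheeks up to 68 mm high, 26 mm along x, 28 along y over both, stands at x = -80, y = 103 mm.
- wheel (a joint): Angle (rad) of the blue turntable about the stand's z; grows counter-clockwise from above = backward; near 0 at the start. 232 mm across, top 30 mm above the bench. 12 steel rim teeth (one notch = 0.524), tops at 40 mm, radius 93 to 115 mm. Pawl down, it is blocked backward at about 0.07. 2 N at a post moves it; it stays where left. The pawl goes fully home in the new notch for 0.40 to 0.58.
- pawl (a joint): Angle (rad) of the red pawl about a level hinge along the stand's y at x = -80, y = 103, z = 58 mm. 0 = down, home in a notch; grows as the nose lifts, to a stop at 1.0; clear of the teeth above 0.15. Stiff: stays where left, moves with about 2 N at the lever. Its arm, 14 mm wide, runs 80 mm along +x to the nose, top 58 to 63 mm above the bench when home; it can also be pressed down from above.
- pawl_lever (a point): Centre of the yellow ball, 18 mm across, at the end of the pawl's thumb lever (8 mm rod, 55 mm from the hinge). With the pawl home the lever leans 0.4 rad from upright towards the nose, ball centre 109 mm above the bench. Pushing it along the stand's -x (away from the nose) lifts the pawl; pushing it back along +x lowers it.
- pawl_nose (a point): Middle of the lower edge of the pawl's nose, 75 mm from the hinge along the arm and 26.5 mm below it; 31.5 mm above the bench when the pawl is home.
- post_a (a point): Top centre, 74 mm above the bench, of the push post that stands towards the stand's +x at the start. All four posts alike: upright steel pins 12 mm across with an orange cap 15 mm across and 8 mm high, rising 44 mm from the turntable, 75 mm from its axis and 90 degrees apart.
- post_b (a point): The same, for the post towards the stand's +y (beside the pawl's nose) at the start.
- post_c (a point): The same, for the post towards the stand's -x at the start.
- post_d (a point): The same, for the post towards the stand's -y (opposite the pawl) at the start.
- drone: Loose mini-drone frame (35 g): an X of four orange arms with 12 mm motors 14 mm high at 56 mm from the centre, between the push posts. It sits over a square brass boss on the turntable's hub and turns with it. Origin at the centre of its underside, 42 mm above the bench; motors' tops at 56, propellers at 58 mm.
- controller: Loose grey hand controller with two sticks, about 70 x 160 x 54 mm, lying on the bench. Origin at the centre of its underside. To be left alone.
- tape: Loose roll of green tape, 64 mm across, 19 mm high, lying flat. Origin at the centre of its underside. To be left alone.
- jar: Loose glass jar of screws with a white lid, 42 mm across, 55 mm high. Origin at the centre of its underside. To be left alone.
Things that resemble listed ones, but are neither listed nor needed, are in the scene too. Of the things like the drone, leave any that is blue; of the rest the smaller one is meant.

How it is judged:
On the way, in this order (a step that is already met when the one before it is completed fails the run):
1. the pawl is lifted well clear of the teeth while the turntable still stands at its first notch (value of joint pawl above 0.25 rad and value of joint wheel between -0.15 and 0.15 rad), for 0.1 s.
2. with the pawl lifted, the turntable is pushed back one notch (value of joint pawl above 0.15 rad and value of joint wheel between 0.38 and 0.62 rad), for 0.1 s.
At the end, for the whole second after the job is handed in: The turntable rests one notch back (joint between 0.38 and 0.62 rad), the pawl lies home in that notch (joint under 0.05 rad), and the drone frame sits level on its hub (within 8 mm of the axis, not raised over 5 mm) (value of joint pawl below 0.05 rad and value of joint wheel between 0.38 and 0.62 rad and velocity of joint wheel between -0.05 and 0.05 rad/s and horizontal distance between drone and stand below 0.008 m and height (world z) of drone below 0.047 m and angle between drone's own z axis and vertical below 0.1 rad); the robot touches nothing.
It fails at once if the drone frame is lifted off its hub (height (world z) of drone above 0.057 m).
It fails at once if the controller is moved or lifted (over 20 mm) (distance of controller from where it was at the start of the episode above 0.02 m).
It fails at once if the tape roll is moved or lifted (over 20 mm) (distance of tape from where it was at the start of the episode above 0.02 m).
It fails at once if the jar is moved or lifted (over 20 mm) (distance of jar from where it was at the start of the episode above 0.02 m).
It also fails if it takes over 61 s, if anything falls off the work surface, if the arm or the gripper's body presses on something with over 40 N, if the wrist force passes 120 N, or if a joint passes its speed limit or range.

## Robot

A 7-joint arm with a two-finger parallel gripper is mounted at the origin on the work surface. World frame = base frame: x ahead of the robot, y to its left, z up, the work surface at z = 0. Lengths are in m, angles in rad, forces in N, time in s.
With the tool pointing down it reaches from about 0.425 to 1.025 m from the base axis. Payload 9.4 kg.
Tool frame: the origin (TCP) lies between the finger pads; the fingertips stand 11 mm ahead of it and the grasp point (between the pads) lies 8 mm behind it (arm.tips_ahead is the distance from the TCP to the fingertips, in m); z points along the fingers, y is the line along which they close (so a half turn about z gives the same grasp; the last joint's range is limited). The gripper opens to 85 mm and grips with 20 to 120 N. Pads are 22 mm wide; open, the fingers measure 114 mm over their backs; the gripper's body (76 mm by 85 mm) begins 54 mm behind the grasp point. The pads swing forward as they close: fully open they stand 13 mm farther back than shut.
Start: joints at [-1.299, 0.599, -0.003, 1.599, 0.002, 0.943, -0.08], TCP at [0.248, 0.681, 0.218] pointing down, gripper open.
Joint ranges: [-2.57, 2.57], [-0.35, 1.97], [-1.29, 1.29], [0.11, 2.56], [-1.05, 4.19], [0.11, 1.86], [-2.63, 2.63]. Speed limits (rad/s): [2.22, 2.22, 3.01, 3.01, 3.14, 3.14, 3.14].

## Interface

Orientations are given as a unit quaternion [x, y, z, w].
In Python, from station import arm gives the robot as it stands.
- The arm moves only by the tool move_arm, never from a script. Its argument "rows" is a list of rows, each a list of 3 entries, a list of its own where there are three numbers: the shift along the tool's x, y, z in cm, then the turn, a rotation vector about the tool's x, y, z in rad, then the opening in per cent of the stroke, from 0 (shut) to 100 (fully open). A call has 1 to 8 rows; each row is the pose to reach, as a shift and turn from the pose commanded when the call began, along the tool's axes at that moment; what a row does not reach only later rows make up. A row lasts 1/12 s, in which the tool goes at most 41.7 mm and 7.16 degrees, less where a joint would pass 70% of its speed; a pose out of reach is approached as far as the arm can. A call with a gripper value outside its range is refused whole. The fingers move at their own pace and stop on an object; "squeeze" is the grip in N (left out, the last holds). Time passes only in rows, so rows that repeat a pose let the fingers close. It gives the time, the measured TCP pose, the force, the opening and the grip force at its end, in the units of the state.
- arm.observe(): the state, without advancing time (a new reading comes with each control period).
- arm.grab_frame(name): name is "scene" or "top" or "wrist"; returns a dict with "color" (420x560x3 uint8, blue, green, red), "fx", "fy", "cx", "cy" (pixels), "k1" (the pictures are not rectified: a ray, as slopes to the right and down, at radius r is drawn at 1 + k1 r^2 times it, then the intrinsics apply), "R" (3x3) and "t" (3): a world point X has camera coordinates R X + t. Camera axes: x right, y down, z forward; pixel columns grow to the right and rows downward; lengths in m; the calibration is good to about 2 mm. A picture is of the moment at which its call begins. There is no depth.
- arm.job_done(): hands the job in; it is judged then, once.
Trained networks look in a picture, given as the dict that the camera call returned (one of the last four; its "shot" number tells which), for a name from the list of things; names that differ only in an ending like _2 or _b are one class to them, and where a whole thing is asked for, a point or a joint stands for the part that bears it (a point fixed in the world has none). Each returns a list of dicts, best first, with "score" (0 to 1); they miss things now and then, are a little off and sometimes report something else, mostly with a low value. They report only what shows in the picture. A call takes as long as a camera call. They do not tell look-alikes from the thing itself.
- arm.masks_of(target, picture): "mask" (420x560 bool, what is visible of it) and "rect" ([centre column, centre row, width, height] in pixels, round what is visible of it).
The state is a dict: "time": time; "q": joint angles; "qvel": joint speeds; "joint_torque": joint torques, N m; "eef_pos": TCP position; "ee_rot": TCP orientation; "contact_force": force on the tool from outside, world axes, zero at the start; "ft_torque": the same for the moment, N m; "opening": finger opening in m; "finger_force": force on a finger pad.
Only numpy, scipy, OpenCV 4.12 (cv2) and the standard library are available. Lean on these libraries where they do the work, as an engineer would, in place of code of your own. Each camera call takes 0.05 s, during which the arm holds its last target. There are 200 camera calls.

## Working session

There is one attempt and no reset: what is moved stays moved. The work goes in short steps, Python scripts to look and compute and a tool call to move; the robot and the scene stay as the last step left them, time stands still between calls to the robot, and variables do not carry over. Pictures are saved under pics/ and viewed, at most 10 in all, crops included, and the job is handed in when it is done.

Besides the shell and the picture viewer there is one more tool, called after ">>>" as name([rows], argument=value, ...), one row to a line, values as JSON. move_arm: Moves the arm, as the interface text tells. Its arguments: {"type":"object","properties":{"rows":{"type":"array","items":{"type":"array"}},"squeeze":{"type":"number"}},"required":["rows"]}

```bash
mkdir -p pics; cat > h.py <<'E'
import numpy as np, cv2, pickle
from station import arm
def K(f): return np.array([[f['fx'],0,f['cx']],[0,f['fy'],f['cy']],[0,0,1.]])
def ray(f,u,v):
    d=np.array([(u-f['cx'])/f['fx'],(v-f['cy'])/f['fy']]);s=d.copy()
    for _ in range(20): s=d/(1+f['k1']*(s@s))
    R=np.array(f['R']);return -R.T@np.array(f['t']),R.T@np.r_[s,1]
def atz(f,u,v,z):
    c,d=ray(f,u,v);return c+d*(z-c[2])/d[2]
def tri(obs):
    A=0;b=0
    for f,u,v in obs:
        c,d=ray(f,u,v);d=d/np.linalg.norm(d);P=np.eye(3)-np.outer(d,d);A=A+P;b=b+P@c
    return np.linalg.solve(A,b)
def proj(f,X):
    p=np.array(f['R'])@np.array(X)+np.array(f['t']);s=p[:2]/p[2];s=s*(1+f['k1']*(s@s))
    return np.array([f['fx']*s[0]+f['cx'],f['fy']*s[1]+f['cy']])
E
python3 - <<'E'
from h import *
o=arm.observe();print(o)
fs={n:arm.grab_frame(n) for n in('scene','top')}
pickle.dump(fs,open('f0.pkl','wb'))
for n,f in fs.items():
    cv2.imwrite(f'pics/{n}0.png',f['color'])
    for t in('pawl_lever','post_a','drone','wheel','pawl','jar','tape','controller'):
        for m in arm.masks_of(t,f)[:5]: print(n,t,round(m['score'],2),np.round(m['rect'],1))
E
```

```text
{'time': 0.0, 'q': array([-1.29871631,  0.60010534, -0.00257344,  1.60017595,  0.00179534,
        0.94289278, -0.07980999]), 'qvel': array([ 0.00033983, -0.00196866,  0.00039101, -0.00114377,  0.00149595,
        0.00082727,  0.00026931]), 'joint_torque': array([ 8.96386537e-04, -7.76463103e+01,  1.56556159e+00, -2.58006710e+01,
        1.23364414e-02,  9.17770201e-03, -6.25192442e-06]), 'eef_pos': array([0.24759306, 0.68086161, 0.21711438]), 'ee_rot': array([ 1.73472527e-01,  9.84838392e-01, -7.85928427e-04, -7.55642400e-05]), 'contact_force': array([ 0.64639908,  0.61366762, -0.16715533]), 'ft_torque': array([ 0.05384604, -0.01665533,  0.01943033]), 'finger_force': 0.0, 'opening': 0.08534412954921854}
scene pawl_lever 0.93 [326.6 204.6  28.1  49.1]
scene post_a 0.79 [299.1 253.4 120.3  81.5]
scene drone 0.95 [248.  191.4  46.6  30.2]
scene drone 0.69 [299.9 241.6  63.9  48.4]
scene drone 0.3 [299.2 251.  115.6  82. ]
scene wheel 0.63 [301.4 252.  121.6  81.8]
scene pawl 0.86 [323.6 205.3  29.4  50.2]
scene jar 0.64 [213.2 284.8  29.7  35.3]
scene jar 0.41 [297.7 240.3  65.4  42.8]
scene tape 0.72 [245.3 312.8  34.3  32.5]
scene controller 0.72 [392.8 211.5  63.5  47. ]
top pawl_lever 0.67 [208.6 195.6  19.3  52.9]
top pawl_lever 0.55 [271.4 184.1 126.1 126.1]
top post_a 0.75 [273.7 186.1 124.8 123.8]
top drone 0.81 [217.3 322.3  63.7  65.8]
top drone 0.79 [270.4 183.7  57.5  57. ]
top drone 0.79 [386.5 329.5  82.6  84.4]
top wheel 0.64 [272.4 187.8 125.  124.3]
top jar 0.9 [370.  210.4  26.8  23.1]
top tape 0.67 [364.6 171.2  33.6  36.2]
```

```bash
python3 - <<'E'
from h import *
fs=pickle.load(open('f0.pkl','rb'))
a=cv2.resize(fs['scene']['color'][150:340,190:440],(800,608))[:600]
b=cv2.resize(fs['top']['color'][100:270,180:406],(800,600))
cv2.imwrite('pics/s1.png',a);cv2.imwrite('pics/t1.png',b)
E
```

```text
(no output)
```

View pics/s1.png

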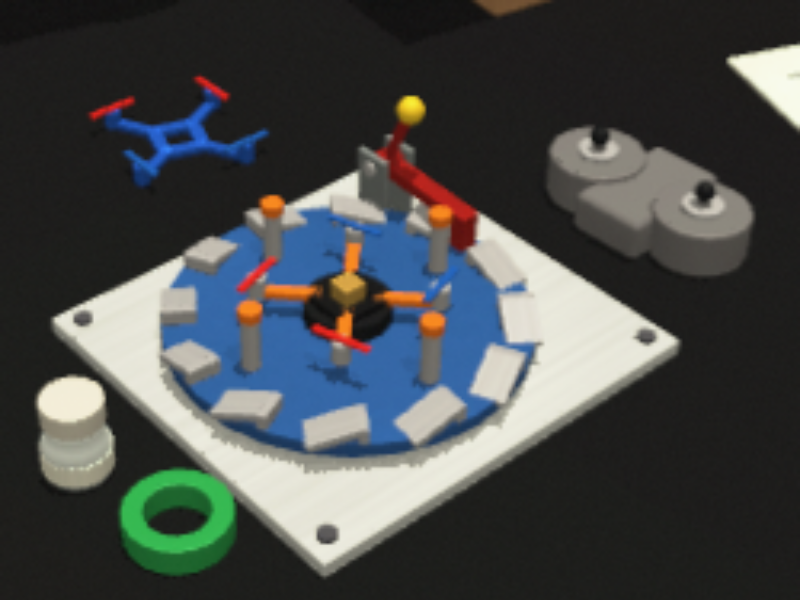

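View pics/t1.png

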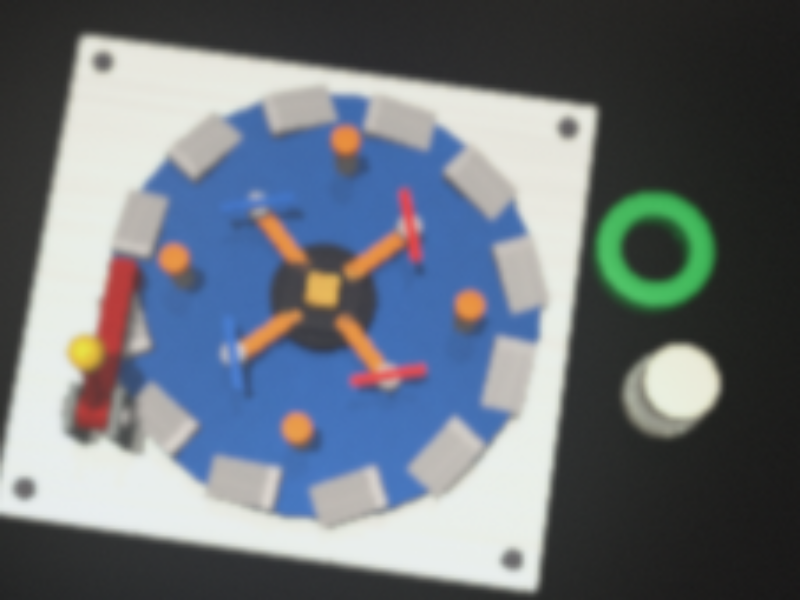

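View pics/top0.png

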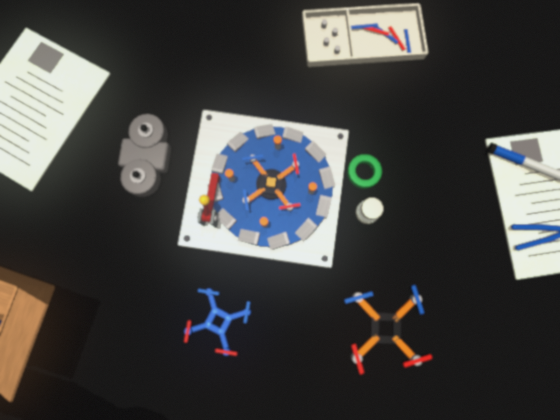

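The views show the stand with the pawl on its left side in the top view: hinge near (206,216) px, nose near (214,175), ball near (204,200). Stand +x runs up the image and +y left. The correct drone frame is on the hub (270,183), while the blue one and the large one on the bench are look-alikes. Next I'll triangulate the orange caps and the ball.

```bash
cat >> h.py <<'E'
def refine(f,u,v,kind,w=5):
    u0,v0=int(round(u)),int(round(v));im=f['color'].astype(float)
    p=im[v0-w:v0+w+1,u0-w:u0+w+1];B,G,R=p[...,0],p[...,1],p[...,2]
    m=(R-B>80)&((G>0.72*R) if kind=='y' else (G<0.8*R)&(G>0.35*R))
    ys,xs=np.nonzero(m);return u0-w+xs.mean(),v0-w+ys.mean(),m.sum()
E
python3 - <<'E'
from h import *
fs=pickle.load(open('f0.pkl','rb'));S,T=fs['scene'],fs['top']
t={'a':(345,138),'b':(174,257),'c':(297,426),'d':(470,303),'ball':(86,352)}
s={'b':(440,214),'a':(432,322),'d':(250,312),'c':(271,204),'ball':(410,110)}
P={}
for k in t:
    kd='y' if k=='ball' else 'o'
    a=refine(T,180+t[k][0]/3.54,100+t[k][1]/3.53,kd); b=refine(S,190+s[k][0]/3.2,150+s[k][1]/3.2,kd)
    X=tri([(T,*a[:2]),(S,*b[:2])]);P[k]=X
    print(k,a,b,np.round(X,4),'res',np.round(proj(T,X)-a[:2],1),np.round(proj(S,X)-b[:2],1), 'atz',np.round(atz(T,*a[:2],.109 if k=='ball' else .073),4))
c=sum(P[k] for k in'abcd')/4;print('c',c)
for k in P:
    d=P[k]-c;print(k,np.hypot(*d[:2]),np.degrees(np.arctan2(d[1],d[0])))
print('campos',[ -np.array(f['R']).T@np.array(f['t']) for f in(S,T)])
# plate corners, top crop
cs=[(82,35),(598,105),(538,592)]
for u,v in cs: print(atz(T,180+u/3.54,100+v/3.53,.012))
print('hinge nose',atz(T,180+92/3.54,100+410/3.53,.06),atz(T,180+122/3.54,100+265/3.53,.06))
for n,m in(('jar',(370,210)),('tape',(364.6,171)),('ctl',(143,154))): print(n,atz(T,*m,.03))
E
```

```text
a (np.float64(277.10869565217394), np.float64(139.52173913043478), np.int64(46)) (np.float64(324.66), np.float64(250.94), np.int64(50)) [0.6698 0.0145 0.0706] res [0.2 0.2] [ 0.2 -0.1] atz [0.6693 0.0148 0.073 ]
b (np.float64(228.83333333333334), np.float64(173.0625), np.int64(48)) (np.float64(327.02127659574467), np.float64(216.93617021276594), np.int64(47)) [0.6065 0.0993 0.0715] res [0.1 0.1] [ 0.1 -0. ] atz [0.6062 0.0993 0.073 ]
c (np.float64(263.5833333333333), np.float64(221.125), np.int64(48)) (np.float64(274.55555555555554), np.float64(213.8), np.int64(45)) [0.5213 0.0362 0.0717] res [0.1 0.1] [ 0.1 -0. ] atz [0.5213 0.0363 0.073 ]
d (np.float64(312.1914893617021), np.float64(186.36170212765958), np.int64(47)) (np.float64(267.62), np.float64(247.18), np.int64(50)) [ 0.5845 -0.0486  0.0706] res [0.1 0.1] [ 0.2 -0. ] atz [ 0.5841 -0.0482  0.073 ]
ball (np.float64(203.84615384615384), np.float64(199.47435897435898), np.int64(78)) (np.float64(317.93333333333334), np.float64(183.6), np.int64(60)) [0.5513 0.1349 0.1103] res [-0. -0.] [-0.  0.] atz [0.5515 0.135  0.109 ]
c [0.59552269 0.02537167 0.07110956]
a 0.07508063861011731 -8.292906331622328
b 0.07477548608985321 81.59207258249508
c 0.07497458322230034 171.6886600868088
d 0.07479989540106849 -98.48913025521937
ball 0.11809981128108467 111.9874439323646
campos [array([ 1.12443157, -0.58112148,  0.68898931]), array([0.42048165, 0.007805  , 0.81329574])]
[0.74869017 0.1616715  0.012     ]
[ 0.71208246 -0.12490535  0.012     ]
[ 0.44396271 -0.08967249  0.012     ]
hinge nose [0.53063795 0.13887936 0.06      ] [0.60546314 0.12665309 0.06      ]
jar [ 0.55034163 -0.15892752  0.03      ]
tape [ 0.62465867 -0.15033221  0.03      ]
ctl [0.65216654 0.26832276 0.03      ]
```

View pics/scene0.png

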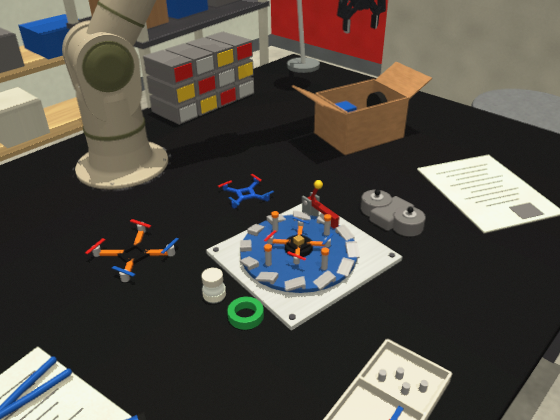

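```bash
cat >> h.py <<'E'
from scipy.spatial.transform import Rotation as Ro
O=np.array([.5955,.0254]);PSI=np.radians(-7.6)
EX=np.array([np.cos(PSI),np.sin(PSI)]);EY=np.array([-EX[1],EX[0]])
def st(x,y): return O+EX*x+EY*y
def go(xy,ztip,yaw=None):
    "shift (cm) in tool axes and turn to bring tip (closed) to xy, ztip; yaw: azimuth of tool y"
    o=arm.observe();R=Ro.from_quat(o['ee_rot']);t=np.r_[xy,ztip+arm.tips_ahead]
    y=np.array([*EY,0]) if yaw is None else np.array([np.cos(yaw),np.sin(yaw),0]);z=np.array([0,0,-1.])
    Rt=Ro.from_matrix(np.c_[np.cross(y,z),y,z])
    print('t',o['time'],'pos',o['eef_pos'],'shift cm',np.round(R.inv().apply(t-o['eef_pos'])*100,2),'turn',np.round((R.inv()*Rt).as_rotvec(),3),'F',np.round(o['contact_force'],1))
E
python3 - <<'E'
from h import *
fs=pickle.load(open('f0.pkl','rb'));T=fs['top']
print(atz(T,0,265,0),atz(T,53,290,0),atz(T,53,290,.1),atz(T,10,400,0),arm.tips_ahead)
go(st(-20,103)if 0 else st(-.02,.103),.17)
E
```

```text
[0.44000415 0.54127383 0.        ] [0.39533997 0.43300201 0.        ] [0.3984313  0.38072128 0.1       ] [0.19402123 0.4988337  0.        ] 0.011
t 0.9 pos [0.2477977  0.68134202 0.21802674] shift cm [-50.93 -40.13   3.7 ] turn [ 0.     0.    -0.216] F [-0.2  0.3  0.1]
```

The card box sits about (0.3–0.45, 0.4–0.55), so I'll go round it, high and outside.

>>> move_arm([
  [[0,0,-4],[0,0,0],0],
  [[0,0,-8],[0,0,0],0],
  [[-4,0,-10],[0,0,0],0],
  [[-8,0,-10],[0,0,0],0],
  [[-12,1,-10],[0,0,0],0],
  [[-16,1,-10],[0,0,0],0],
  [[-20,1,-10],[0,0,0],0],
  [[-21,1,-10],[0,0,0],0],
])

```text
time: 1.57
eef_pos: [0.457, 0.614, 0.3178]
ee_rot: [0.178, 0.984, -0.001, 0.002]
contact_force: [1.5, -1.3, -0.3]
opening: 0.0002
finger_force: 0.0
```

>>> move_arm([
  [[-3,-2,0],[0,0,0],0],
  [[-6,-4,0],[0,0,0],0],
  [[-9,-6,0],[0,0,0],0],
  [[-12,-8,0],[0,0,0],0],
  [[-15,-10,0],[0,0,0],0],
  [[-18,-12,0],[0,0,0],0],
  [[-21,-14,0],[0,0,0],0],
  [[-23,-15,0],[0,0,0],0],
])

```text
time: 2.23
eef_pos: [0.616, 0.3948, 0.3184]
ee_rot: [0.175, 0.984, -0.001, 0.001]
contact_force: [-0.4, -0.3, -0.7]
opening: 0.0003
finger_force: 0.0
```

```bash
python3 -c "
from h import *
go(st(-.025,.103),.15)"
```

```text
t 2.2333 pos [0.61595158 0.39476442 0.31835883] shift cm [ -6.13 -25.84  15.78] turn [-0.001  0.002 -0.22 ] F [-0.4 -0.3 -0.7]
```

>>> move_arm([
  [[-1,-4,2],[0,0,-0.1],0],
  [[-2,-8,4],[0,0,-0.2],0],
  [[-3,-12,6],[0,0,-0.22],0],
  [[-4,-15,8],[0,0,-0.22],0],
  [[-5,-18,10],[0,0,-0.22],0],
  [[-5.5,-22,12],[0,0,-0.22],0],
  [[-6,-25,14],[0,0,-0.22],0],
  [[-6.1,-25.8,15.8],[0,0,-0.22],0],
])

```text
time: 2.9
eef_pos: [0.5814, 0.1293, 0.1592]
ee_rot: [0.067, 0.998, -0.002, -0.0]
contact_force: [0.3, -0.8, -0.3]
opening: 0.0002
finger_force: 0.0
```

```bash
python3 - <<'E'
from h import *
go(st(-.025,.103),.10)
go(st(-.0655,.103),.10)
f=arm.grab_frame('top');s=arm.grab_frame('scene')
cv2.imwrite('pics/c2.png',np.hstack([cv2.resize(f['color'][100:270,170:370],(400,340)),cv2.resize(s['color'][130:300,220:420],(400,340))]))
E
```

```text
t 2.9 pos [0.58135984 0.129267   0.15918539] shift cm [-0.28  0.21  4.82] turn [-0.003 -0.001 -0.002] F [ 0.3 -0.8 -0.3]
t 2.9 pos [0.58135984 0.129267   0.15918539] shift cm [3.77 0.2  4.82] turn [-0.003 -0.001 -0.002] F [ 0.3 -0.8 -0.3]
```

View pics/c2.png

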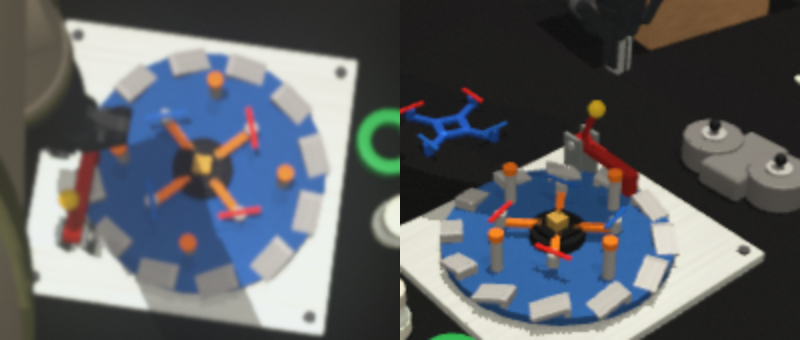

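The fingertip is just nose-side of the ball, and the wheel is unchanged. Now I'll descend and push.

>>> move_arm([
  [[-0.3,0.2,3],[0,0,0],0],
  [[-0.3,0.2,4.8],[0,0,0],0],
  [[-0.3,0.2,4.8],[0,0,0],0],
  [[0.5,0.2,4.8],[0,0,0],0],
  [[1.2,0.2,4.8],[0,0,0],0],
  [[1.9,0.2,4.8],[0,0,0],0],
  [[2.6,0.2,4.8],[0,0,0],0],
  [[3.2,0.2,4.8],[0,0,0],0],
])

```text
time: 3.67
eef_pos: [0.5504, 0.1426, 0.113]
ee_rot: [0.064, 0.998, 0.0, 0.001]
contact_force: [0.3, 0.0, 0.6]
opening: -0.0
finger_force: 0.0
```

```bash
cat >> h.py <<'E'
def wheel(fr,guess):
    "wheel angle from caps seen in scene view, at z .072"
    out=[]
    for i in range(4):
        th=PSI+guess+i*np.pi/2-.0;X=np.r_[O+.075*np.array([np.cos(th),np.sin(th)]),.0711]
        try:
            u,v,n=refine(fr,*proj(fr,X),'o',6);d=atz(fr,u,v,.0711)[:2]-O
            out.append((round((np.arctan2(d[1],d[0])-PSI-i*np.pi/2+np.pi)%(2*np.pi)-np.pi,3),round(np.hypot(*d),3),int(n)))
        except Exception as e: out.append(None)
    return out
def ball(fr):
    im=fr['color'].astype(int);m=(im[...,2]>140)&(im[...,1]>110)&(im[...,0]<80)
    n,l,s,c=cv2.connectedComponentsWithStats(m.astype(np.uint8))
    cand=[]
    for q in np.linspace(0,1,101):
        a=.4-q;X=np.r_[st(-.08+.055*np.sin(a),.103),.058+.055*np.cos(a)];p=proj(fr,X)
        for i in range(1,n):
            if s[i,4]>15: cand.append((round(np.hypot(*(c[i]-p)),1),round(q,2),int(s[i,4])))
    return sorted(cand)[:2]
E
python3 - <<'E'
from h import *
s=arm.grab_frame('scene');print(wheel(s,0),ball(s),arm.observe()['contact_force'])
f=pickle.load(open('f0.pkl','rb'))['scene'];print(wheel(f,0),ball(f))
cv2.imwrite('pics/c3.png',cv2.resize(s['color'][130:300,220:420],(600,510)))
E
```

```text
[(np.float64(-0.009), np.float64(0.073), 59), (np.float64(-0.012), np.float64(0.075), 49), (np.float64(-0.013), np.float64(0.075), 43), (np.float64(-0.016), np.float64(0.074), 54)] [(np.float64(0.4), np.float64(0.0), 49), (np.float64(0.4), np.float64(0.01), 49)] [-1.71410165  0.66976677 -1.09374104]
[(np.float64(-0.009), np.float64(0.073), 59), (np.float64(-0.008), np.float64(0.075), 47), (np.float64(-0.017), np.float64(0.076), 45), (np.float64(-0.016), np.float64(0.074), 54)] [(np.float64(0.5), np.float64(0.01), 56), (np.float64(0.5), np.float64(0.02), 56)]
```

View pics/c3.png

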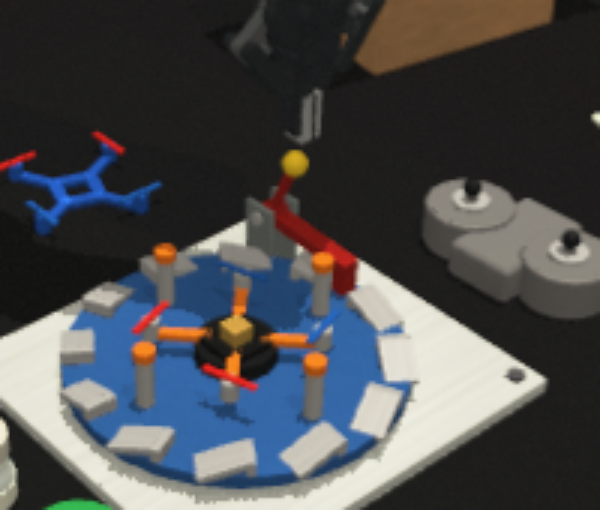

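```bash
python3 - <<'E'
from h import *
go(st(-.025,.103),.10)
o=arm.observe();p=o['eef_pos'];s=arm.grab_frame('scene')
z=Ro.from_quat(o['ee_rot']).apply([0,0,.011])
print(o['ee_rot'],[(proj(s,p+z)-[220,130])*3],(proj(s,np.r_[st(-.0586,.103),.109])-[220,130])*3)
E
```

```text
t 3.7167 pos [0.54916629 0.14267255 0.1127919 ] shift cm [-3.64 -0.73  0.18] turn [ 0.    -0.     0.005] F [-1.7  0.7 -1.1]
[ 6.38925840e-02  9.97956768e-01  1.27578453e-04 -1.06354769e-04] [array([298.13935234, 165.61082184])] [293.66459921 162.04374188]
```

```bash
python3 - <<'E'
from h import *
o=arm.observe();p=o['eef_pos'];s=arm.grab_frame('scene');w=arm.grab_frame('wrist');t=arm.grab_frame('top')
print(proj(s,[.5814,.1293,.148]),o['opening'])
def cr(f,c,h,k):
    c=c.astype(int);im=np.ascontiguousarray(f['color'][c[1]-h:c[1]+h,c[0]-h:c[0]+h]);im=cv2.resize(im,(400,400));return im
Z=p-[0,0,.011]
a=cr(s,proj(s,Z),40,5);b=cr(t,proj(t,Z),50,4)
for im,f,h in((a,s,40),(b,t,50)):
    e=(proj(f,Z)-proj(f,Z).astype(int)+h)*200/h;cv2.circle(im,tuple(e.astype(int)),3,(255,0,255),-1)
print(proj(w,Z),proj(w,np.r_[st(-.0586,.103),.109]))
wi=cv2.resize(w['color'],(267,200))
im=np.zeros((600,800,3),np.uint8);im[:400,:400]=a;im[:400,400:]=b;im[400:,:267]=wi
cv2.imwrite('pics/c4.png',im)
E
```

```text
[328.38284245 174.04215374] -8.396179431901936e-05
[277.99291264 259.09530188] [263.7936247  269.05987606]
```

View pics/c4.png

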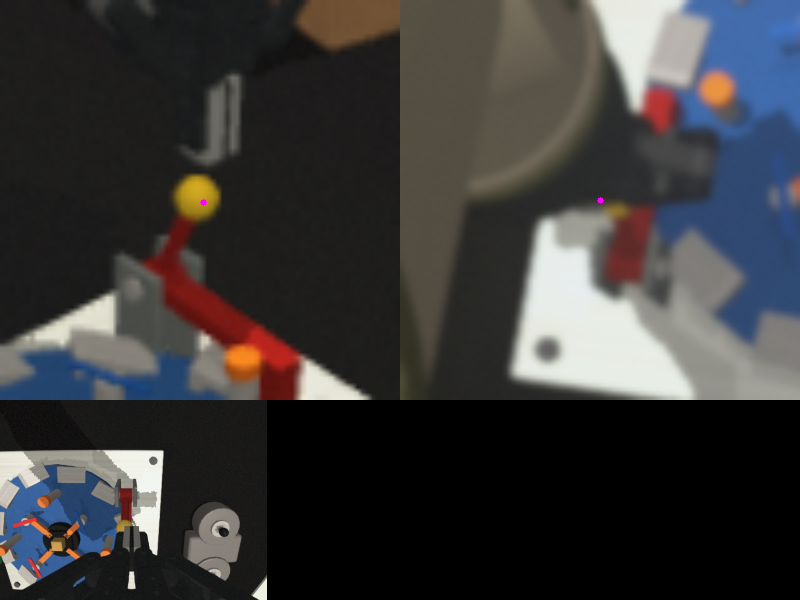

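```bash
python3 - <<'E'
from h import *
o=arm.observe();p=o['eef_pos'];s=arm.grab_frame('scene');w=arm.grab_frame('wrist')
print(o['time'],p,o['q'])
def crop(f,c,h):
    c=np.array(c).astype(int);im=cv2.resize(np.ascontiguousarray(f['color'][c[1]-h:c[1]+h,c[0]-h:c[0]+h]),(400,400))
    for k,z in enumerate((-.06,-.03,0,.011)):
        e=(proj(f,p-[0,0,z])-c+h)*200/h;print(z,e);cv2.circle(im,tuple(e.astype(int)),2,[(255,255,0),(0,255,255),(0,255,0),(255,0,255)][k],-1)
    return im
im=np.hstack([crop(s,(318,165),50),crop(w,(278,270),90)])
cv2.imwrite('pics/c5.png',im)
E
```

```text
3.9167 [0.55154706 0.14221671 0.11234133] [-0.33849903  0.55599827 -0.01961865  2.05094029  0.0206997   0.53398488
  1.06901384]
-0.06 [213.14634646 163.59387208]
-0.03 [211.13151435 215.40782619]
0 [209.17280938 265.56464513]
0.011 [208.46828626 283.55452479]
-0.06 [202.7638093  388.79089952]
-0.03 [201.33079795 277.07915346]
0 [200.35015591 201.06952913]
0.011 [200.06454798 178.99595278]
```

View pics/c5.png

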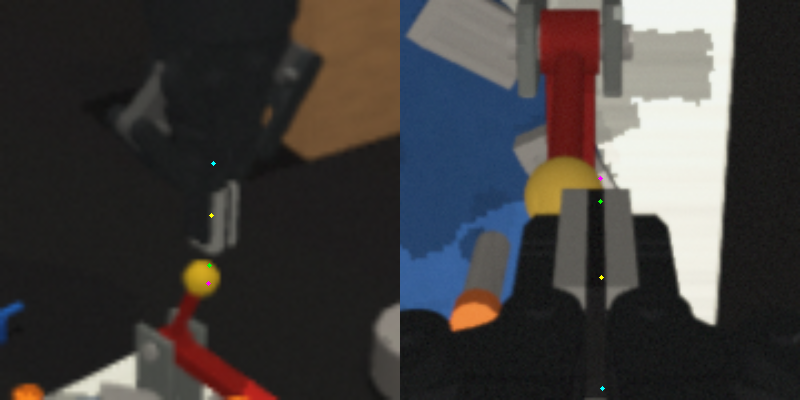

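```bash
python3 - <<'E'
from h import *
o=arm.observe();p=o['eef_pos'];R=Ro.from_quat(o['ee_rot']);s=arm.grab_frame('scene');w=arm.grab_frame('wrist')
for x in(-.011,.011):
  for y in(-.014,.014):
    for z in(-.012,.0,.011):
      X=p+R.apply([x,y,z]);print(x,y,z,'scene',np.round((proj(s,X)-[268,115])*4),'wrist',np.round((proj(w,X)-[188,180])/.45+[400,0]))
b=np.r_[st(-.0586,.103),.109];print(R.inv().apply(b-p), -np.array(w['R']).T@w['t']-p)
E
```

```text
-0.011 -0.014 -0.012 scene [204. 264.] wrist [534. 275.]
-0.011 -0.014 0.0 scene [204. 284.] wrist [538. 245.]
-0.011 -0.014 0.011 scene [203. 302.] wrist [541. 221.]
-0.011 0.014 -0.012 scene [244. 245.] wrist [667. 275.]
-0.011 0.014 0.0 scene [243. 265.] wrist [662. 245.]
-0.011 0.014 0.011 scene [243. 283.] wrist [659. 221.]
0.011 -0.014 -0.012 scene [175. 247.] wrist [531. 180.]
0.011 -0.014 0.0 scene [175. 267.] wrist [535. 156.]
0.011 -0.014 0.011 scene [174. 285.] wrist [539. 136.]
0.011 0.014 -0.012 scene [215. 229.] wrist [670. 180.]
0.011 0.014 0.0 scene [214. 248.] wrist [665. 156.]
0.011 0.014 0.011 scene [214. 266.] wrist [661. 136.]
[-0.00035534 -0.00686187  0.00306567] [-0.08105695  0.00937298  0.15612862]
```

The fingertips end about 9 mm above the reported TCP in both the scene and wrist views, and the ball is untouched, so they are passing just over it. I'll use a tip offset of -9 mm, back off, go lower and repeat.

```bash
sed -i 's/arm.tips_ahead\]/TIP]/; s/^def go/TIP=-.009\ndef go/' h.py; python3 -c "
from h import *
go(st(-.025,.103),.102);go(st(-.0655,.103),.102)"
```

```text
t 4.1167 pos [0.55140358 0.14201942 0.11189692] shift cm [-3.41 -0.69  1.89] turn [-0.     0.     0.004] F [0.6 0.6 0.8]
t 4.1167 pos [0.55140358 0.14201942 0.11189692] shift cm [ 0.64 -0.67  1.89] turn [-0.     0.     0.004] F [0.6 0.6 0.8]
```

>>> move_arm([
  [[-1.7,-0.4,-0.5],[0,0,0],0],
  [[-3.4,-0.7,-0.3],[0,0,0],0],
  [[-3.4,-0.7,1.0],[0,0,0],0],
  [[-3.4,-0.7,1.9],[0,0,0],0],
  [[-3.4,-0.7,1.9],[0,0,0],0],
  [[-3.4,-0.7,1.9],[0,0,0],0],
])

```text
time: 4.62
eef_pos: [0.583, 0.1309, 0.0922]
ee_rot: [0.064, 0.998, -0.0, -0.001]
contact_force: [1.5, -0.2, -0.5]
opening: 0.0
finger_force: 0.0
```

```bash
python3 -c "
from h import *
go(st(-.025,.103),.102);go(st(-.0655,.103),.102)
s=arm.grab_frame('scene');print(ball(s),wheel(s,0))"
```

```text
t 4.6167 pos [0.5829515  0.13091689 0.092249  ] shift cm [-0.14  0.01 -0.08] turn [-0.001 -0.002  0.004] F [ 1.5 -0.2 -0.5]
t 4.6167 pos [0.5829515  0.13091689 0.092249  ] shift cm [ 3.91  0.02 -0.07] turn [-0.001 -0.002  0.004] F [ 1.5 -0.2 -0.5]
[(np.float64(0.3), np.float64(0.01), 47), (np.float64(0.4), np.float64(0.02), 47)] [(np.float64(-0.008), np.float64(0.073), 61), (np.float64(-0.013), np.float64(0.075), 46), (np.float64(-0.012), np.float64(0.075), 42), (np.float64(-0.016), np.float64(0.074), 54)]
```

>>> move_arm([
  [[0.7,0,0],[0,0,0],0],
  [[1.4,0,0],[0,0,0],0],
  [[2.0,0,0],[0,0,0],0],
  [[2.6,0,0],[0,0,0],0],
  [[3.2,0,0],[0,0,0],0],
  [[3.2,0,0],[0,0,0],0],
])

```text
time: 5.17
eef_pos: [0.5506, 0.1353, 0.0932]
ee_rot: [0.064, 0.998, -0.0, -0.0]
contact_force: [0.1, -0.5, 0.1]
opening: -0.0
finger_force: 0.0
```

```bash
python3 -c "
from h import *
go(st(-.025,.103),.102);go(st(-.0655,.103),.102)
s=arm.grab_frame('scene');print(ball(s),wheel(s,0))"
```

```text
t 5.1667 pos [0.55057681 0.13530716 0.09323347] shift cm [-3.41 -0.02  0.02] turn [-0.    -0.001  0.005] F [ 0.1 -0.5  0.1]
t 5.1667 pos [0.55057681 0.13530716 0.09323347] shift cm [0.64 0.   0.02] turn [-0.    -0.001  0.005] F [ 0.1 -0.5  0.1]
[(np.float64(0.4), np.float64(0.49), 19), (np.float64(0.4), np.float64(0.5), 19)] [(np.float64(-0.011), np.float64(0.073), 60), (np.float64(-0.01), np.float64(0.075), 46), (np.float64(-0.012), np.float64(0.075), 42), (np.float64(-0.016), np.float64(0.074), 54)]
```

>>> move_arm([
  [[0.5,0,0],[0,0,0],0],
  [[0.7,0,0],[0,0,0],0],
  [[0.7,0,0],[0,0,0],0],
  [[-0.8,0,0],[0,0,0],0],
  [[-0.8,0,-4],[0,0,0],0],
  [[-0.8,0,-8],[0,0,0],0],
  [[-3.8,0,-8],[0,0,0],0],
  [[-5,0,-8],[0,0,0],0],
])

```text
time: 5.88
eef_pos: [0.605, 0.1285, 0.1758]
ee_rot: [0.064, 0.998, 0.001, 0.003]
contact_force: [-0.3, 0.1, -0.1]
opening: 0.0001
finger_force: 0.0
```

```bash
python3 -c "
from h import *
s=arm.grab_frame('scene');print(ball(s),wheel(s,0))
go(st(.075,-.035),.10)"
```

```text
[(np.float64(0.7), np.float64(0.5), 52), (np.float64(0.7), np.float64(0.51), 52)] [(np.float64(-0.01), np.float64(0.073), 63), (np.float64(-0.017), np.float64(0.074), 42), (np.float64(-0.01), np.float64(0.075), 41), (np.float64(-0.016), np.float64(0.074), 54)]
t 5.9333 pos [0.6058817  0.1278576  0.17439943] shift cm [ -7.76 -13.82   8.36] turn [0.001 0.004 0.002] F [2.7 0.5 0.1]
```

The pawl now reads about 0.50 and stays up. Next is post a.

>>> move_arm([
  [[-2,-3.5,0],[0,0,0],0],
  [[-4,-7,0],[0,0,0],0],
  [[-6,-10.5,0],[0,0,0],0],
  [[-7.8,-13.8,0],[0,0,0],0],
  [[-7.8,-13.8,4],[0,0,0],0],
  [[-7.8,-13.8,8],[0,0,0],0],
  [[-7.8,-13.8,8.4],[0,0,0],0],
  [[-7.8,-13.8,8.4],[0,0,0],0],
])

```text
time: 6.6
eef_pos: [0.6588, -0.018, 0.0864]
ee_rot: [0.064, 0.998, -0.0, -0.003]
contact_force: [0.1, 0.1, 0.5]
opening: -0.0004
finger_force: 0.0
```

```bash
python3 - <<'E'
from h import *
go(st(.075,-.035),.065);go(st(.066,.015),.065)
s=arm.grab_frame('scene');print(ball(s),wheel(s,0))
t=arm.grab_frame('top')
c=lambda f,X,h:cv2.resize(np.ascontiguousarray(f['color'][int(X[1])-h:int(X[1])+h,int(X[0])-h:int(X[0])+h]),(400,400))
p=arm.observe()['eef_pos']+[0,0,.009];q=proj(s,p);print('tip in crop',(q-q.astype(int)+50)*4)
cv2.imwrite('pics/c6.png',np.hstack([c(s,q,50),c(t,proj(t,p),50)]))
E
```

```text
t 6.6 pos [ 0.65877095 -0.01796225  0.08638211] shift cm [-0.68 -0.04  3.03] turn [-0.001 -0.007  0.004] F [0.1 0.1 0.5]
t 6.6 pos [ 0.65877095 -0.01796225  0.08638211] shift cm [0.2  4.96 3.04] turn [-0.001 -0.007  0.004] F [0.1 0.1 0.5]
[(np.float64(45.3), np.float64(1.0), 17), (np.float64(45.4), np.float64(0.99), 17)] [(np.float64(-0.01), np.float64(0.073), 56), (np.float64(-0.076), np.float64(0.076), 14), (np.float64(-0.014), np.float64(0.076), 43), (np.float64(-0.015), np.float64(0.074), 52)]
tip in crop [202.0053995  200.42112634]
```

View pics/c6.png

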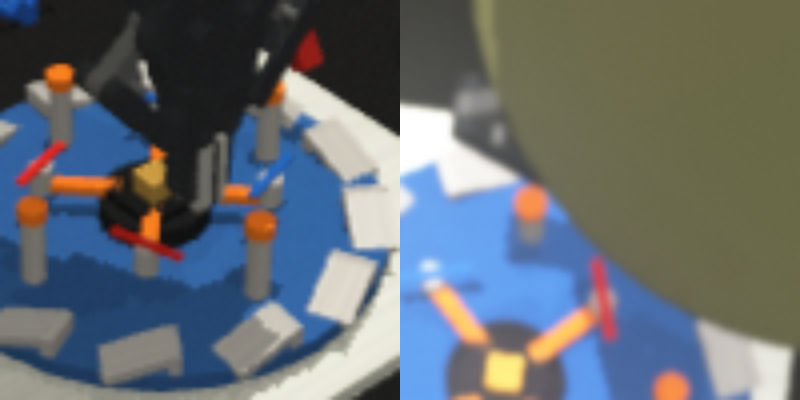

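The tip is seen where predicted, in front of post a on its clockwise side. Lower and push.

>>> move_arm([
  [[-0.7,0,1.5],[0,0,0],0],
  [[-0.7,0,3.0],[0,0,0],0],
  [[-0.7,0,3.0],[0,0,0],0],
  [[-0.7,0.8,3.0],[0,0,0],0],
  [[-0.7,1.6,3.0],[0,0,0],0],
  [[-0.7,2.4,3.0],[0,0,0],0],
  [[-0.5,3.2,3.0],[0,0,0],0],
  [[-0.4,3.8,3.0],[0,0,0],0],
])

```text
time: 7.37
eef_pos: [0.6721, 0.0202, 0.0608]
ee_rot: [0.064, 0.998, 0.0, 0.002]
contact_force: [1.3, -2.6, 7.2]
opening: 0.0001
finger_force: 3.6
```

```bash
python3 - <<'E'
from h import *
go(st(.066,.015),.065);go(st(.064,.022),.065)
s=arm.grab_frame('scene')
for g in(.1,.2,.3,.4,.5):print(g,wheel(s,g))
E
```

```text
t 7.3667 pos [0.67211955 0.02016957 0.06083119] shift cm [1.06 1.01 0.48] turn [0.001 0.004 0.005] F [ 1.3 -2.6  7.2]
t 7.3667 pos [0.67211955 0.02016957 0.06083119] shift cm [1.26 1.71 0.48] turn [0.001 0.004 0.005] F [ 1.3 -2.6  7.2]
0.1 [(np.float64(0.027), np.float64(0.081), 6), (np.float64(nan), np.float64(nan), 0), (np.float64(0.122), np.float64(0.076), 45), (np.float64(0.104), np.float64(0.072), 60)]
0.2 [(np.float64(0.027), np.float64(0.081), 6), (np.float64(nan), np.float64(nan), 0), (np.float64(0.122), np.float64(0.076), 45), (np.float64(0.126), np.float64(0.075), 49)]
0.3 [(np.float64(0.084), np.float64(0.083), 1), (np.float64(nan), np.float64(nan), 0), (np.float64(0.129), np.float64(0.076), 42), (np.float64(0.146), np.float64(0.074), 31)]
0.4 [(np.float64(nan), np.float64(nan), 0), (np.float64(nan), np.float64(nan), 0), (np.float64(0.174), np.float64(0.076), 21), (np.float64(0.186), np.float64(0.072), 7)]
0.5 [(np.float64(nan), np.float64(nan), 0), (np.float64(nan), np.float64(nan), 0), (np.float64(0.223), np.float64(0.075), 5), (np.float64(nan), np.float64(nan), 0)]h.py:22: RuntimeWarning: Mean of empty slice.
  ys,xs=np.nonzero(m);return u0-w+xs.mean(),v0-w+ys.mean(),m.sum()
  ret = ret.dtype.type(ret / rcount)
```

The +7 N z force, with the finger 4 mm from the post's centre, means the tip is riding on the cap. That puts the real tip about 13 mm above the TCP. I'll raise, go back and go lower.

>>> move_arm([
  [[0,0,-2],[0,0,0],0],
  [[0,-2,-2],[0,0,0],0],
  [[0,-3.5,-2],[0,0,0],0],
  [[0,-3.5,-2],[0,0,0],0],
  [[0,-3.5,-2],[0,0,0],0],
])

```text
time: 7.83
eef_pos: [0.6652, -0.0171, 0.0789]
ee_rot: [0.065, 0.998, -0.0, -0.0]
contact_force: [-0.4, 0.8, 0.3]
opening: -0.0002
finger_force: 0.0
```

```bash
sed -i 's/^TIP=.*/TIP=-.013/' h.py; python3 - <<'E' 2>/dev/null
from h import *
go(st(.075,-.025),.064)
s=arm.grab_frame('scene');print(wheel(s,.12))
E
```

```text
t 7.8333 pos [ 0.66523773 -0.01707574  0.07886944] shift cm [-0.03  0.79  2.79] turn [-0.001 -0.001  0.002] F [-0.4  0.8  0.3]
[(np.float64(0.134), np.float64(0.075), 48), (np.float64(nan), np.float64(nan), 0), (np.float64(0.147), np.float64(0.076), 45), (np.float64(0.137), np.float64(0.073), 56)]
```

>>> move_arm([
  [[0,0.3,1.5],[0,0,0],0],
  [[0,0.3,2.7],[0,0,0],0],
  [[0,0.3,2.7],[0,0,0],0],
  [[0,0.3,2.7],[0,0,0],0],
])

```text
time: 8.22
eef_pos: [0.6653, -0.0123, 0.0508]
ee_rot: [0.064, 0.998, -0.0, -0.001]
contact_force: [0.8, 0.2, 0.5]
opening: 0.0004
finger_force: 0.0
```

>>> move_arm([
  [[0,0.7,0],[0,0,0],0],
  [[0,1.4,0],[0,0,0],0],
  [[0.1,2.1,0],[0,0,0],0],
  [[0.2,2.8,0],[0,0,0],0],
])

```text
time: 8.55
eef_pos: [0.6684, 0.0157, 0.0525]
ee_rot: [0.064, 0.998, -0.0, 0.001]
contact_force: [1.0, -2.8, -0.2]
opening: 0.0002
finger_force: 1.1
```

```bash
python3 - <<'E' 2>/dev/null
from h import *
go(st(.066,.015),.065)
s=arm.grab_frame('scene')
for g in(.15,.3,.4): print(wheel(s,g))
E
```

```text
t 8.55 pos [0.66841236 0.01567032 0.05254173] shift cm [0.75 1.5  0.05] turn [-0.     0.001  0.004] F [ 1.  -2.8 -0.2]
[(np.float64(0.265), np.float64(0.079), 19), (np.float64(nan), np.float64(nan), 0), (np.float64(0.256), np.float64(0.076), 48), (np.float64(0.214), np.float64(0.072), 66)]
[(np.float64(0.265), np.float64(0.079), 19), (np.float64(nan), np.float64(nan), 0), (np.float64(0.256), np.float64(0.076), 48), (np.float64(0.248), np.float64(0.074), 60)]
[(np.float64(0.265), np.float64(0.079), 19), (np.float64(nan), np.float64(nan), 0), (np.float64(0.256), np.float64(0.076), 48), (np.float64(0.281), np.float64(0.075), 41)]
```

>>> move_arm([
  [[0.2,0.6,0],[0,0,0],0],
  [[0.4,1.0,0],[0,0,0],0],
  [[0.6,1.4,0],[0,0,0],0],
  [[0.6,1.4,0],[0,0,0],0],
])

```text
time: 8.93
eef_pos: [0.6632, 0.0313, 0.0521]
ee_rot: [0.064, 0.998, 0.0, -0.0]
contact_force: [-0.4, 0.3, -0.2]
opening: -0.0001
finger_force: 0.1
```

```bash
python3 - <<'E' 2>/dev/null
from h import *
go(st(.066,.015),.065)
s=arm.grab_frame('scene')
for g in(.4,.5): print(wheel(s,g))
E
```

```text
t 8.9333 pos [0.66318149 0.03133805 0.05209331] shift cm [0.03 0.02 0.01] turn [ 0.001 -0.     0.005] F [-0.4  0.3 -0.2]
[(np.float64(0.47), np.float64(0.078), 23), (np.float64(0.57), np.float64(0.078), 3), (np.float64(0.482), np.float64(0.076), 46), (np.float64(0.421), np.float64(0.072), 66)]
[(np.float64(0.47), np.float64(0.078), 23), (np.float64(0.57), np.float64(0.078), 3), (np.float64(0.482), np.float64(0.076), 46), (np.float64(0.474), np.float64(0.075), 53)]
```

The wheel is at about 0.48. Back off, rise, then go to the lever's far side.

>>> move_arm([
  [[0,-1.5,0],[0,0,0],0],
  [[0,-2,-3],[0,0,0],0],
  [[0,-2,-7],[0,0,0],0],
  [[0,-2,-10],[0,0,0],0],
  [[2,0,-10],[0,0,0],0],
  [[4,2,-10],[0,0,0],0],
  [[6,4,-10],[0,0,0],0],
  [[9,6,-10],[0,0,0],0],
])

```text
time: 9.65
eef_pos: [0.5826, 0.1, 0.1522]
ee_rot: [0.065, 0.998, 0.0, 0.001]
contact_force: [0.6, 1.2, 1.2]
opening: -0.0001
finger_force: 0.0
```

```bash
python3 - <<'E' 2>/dev/null
from h import *
go(st(-.125,.103),.10)
s=arm.grab_frame('scene')
print(wheel(s,.48),ball(s))
E
```

```text
t 9.65 pos [0.58258293 0.09996115 0.1522477 ] shift cm [10.24  3.1   6.51] turn [0.    0.002 0.002] F [0.6 1.2 1.2]
[(np.float64(0.471), np.float64(0.075), 49), (np.float64(0.481), np.float64(0.075), 43), (np.float64(0.49), np.float64(0.075), 43), (np.float64(0.465), np.float64(0.074), 57)] [(np.float64(0.7), np.float64(0.5), 52), (np.float64(0.7), np.float64(0.51), 52)]
```

>>> move_arm([
  [[3,1,0],[0,0,0],0],
  [[6,2,0],[0,0,0],0],
  [[9,3,0],[0,0,0],0],
  [[10.2,3.1,0],[0,0,0],0],
  [[10.2,3.1,3],[0,0,0],0],
  [[10.2,3.1,6],[0,0,0],0],
  [[10.2,3.1,6.5],[0,0,0],0],
  [[10.2,3.1,6.5],[0,0,0],0],
])

```text
time: 10.37
eef_pos: [0.4842, 0.1434, 0.0857]
ee_rot: [0.065, 0.998, -0.001, -0.002]
contact_force: [0.8, -0.1, 0.1]
opening: 0.0003
finger_force: 0.0
```

```bash
python3 - <<'E' 2>/dev/null
from h import *
go(st(-.125,.103),.10)
go(st(-.0786,.103),.10)
s=arm.grab_frame('scene')
print(wheel(s,.48),ball(s))
E
```

```text
t 10.3667 pos [0.48415353 0.14340256 0.08566416] shift cm [-0.1   0.08 -0.13] turn [-0.002 -0.003  0.003] F [ 0.8 -0.1  0.1]
t 10.3667 pos [0.48415353 0.14340256 0.08566416] shift cm [-4.74  0.06 -0.15] turn [-0.002 -0.003  0.003] F [ 0.8 -0.1  0.1]
[(np.float64(0.47), np.float64(0.075), 48), (np.float64(0.481), np.float64(0.075), 43), (np.float64(0.482), np.float64(0.076), 47), (np.float64(0.465), np.float64(0.074), 57)] [(np.float64(0.7), np.float64(0.5), 51), (np.float64(0.7), np.float64(0.51), 51)]
```

>>> move_arm([
  [[-0.7,0,-0.1],[0,0,0],0],
  [[-1.4,0,-0.1],[0,0,0],0],
  [[-2.1,0,-0.1],[0,0,0],0],
  [[-2.8,0,-0.1],[0,0,0],0],
  [[-3.4,0,-0.1],[0,0,0],0],
  [[-4.0,0,-0.1],[0,0,0],0],
  [[-4.4,0,-0.1],[0,0,0],0],
  [[-4.4,0,-0.1],[0,0,0],0],
])

```text
time: 11.08
eef_pos: [0.5296, 0.1389, 0.088]
ee_rot: [0.065, 0.998, 0.0, 0.0]
contact_force: [0.8, -0.3, 0.6]
opening: -0.0
finger_force: 0.0
```

```bash
python3 - <<'E' 2>/dev/null
from h import *
go(st(-.0786,.103),.10)
s=arm.grab_frame('scene')
print(wheel(s,.48),ball(s))
E
```

```text
t 11.0833 pos [0.52959459 0.13885759 0.08795615] shift cm [-0.17 -0.08  0.1 ] turn [0.    0.001 0.003] F [ 0.8 -0.3  0.6]
[(np.float64(0.47), np.float64(0.075), 48), (np.float64(0.481), np.float64(0.075), 43), (np.float64(0.482), np.float64(0.076), 47), (np.float64(0.465), np.float64(0.074), 57)] [(np.float64(0.5), np.float64(0.06), 52), (np.float64(0.6), np.float64(0.05), 52)]
```

>>> move_arm([
  [[-0.2,0,0],[0,0,0],0],
  [[-0.35,0,0],[0,0,0],0],
  [[-0.35,0,0],[0,0,0],0],
])

```text
time: 11.38
eef_pos: [0.5319, 0.1386, 0.0879]
ee_rot: [0.064, 0.998, -0.0, -0.0]
contact_force: [0.4, 0.3, -0.6]
opening: -0.0004
finger_force: 0.2
```

```bash
python3 - <<'E' 2>/dev/null
from h import *
go(st(-.0786,.103),.10)
s=arm.grab_frame('scene')
print(wheel(s,.48),ball(s))
E
```

```text
t 11.3833 pos [0.53191774 0.13861896 0.0878852 ] shift cm [ 0.06 -0.08  0.09] turn [-0.    -0.     0.004] F [ 0.4  0.3 -0.6]
[(np.float64(0.47), np.float64(0.075), 48), (np.float64(0.481), np.float64(0.075), 43), (np.float64(0.482), np.float64(0.076), 47), (np.float64(0.465), np.float64(0.074), 57)] [(np.float64(0.2), np.float64(0.02), 50), (np.float64(0.2), np.float64(0.03), 50)]
```

>>> move_arm([
  [[-0.2,0,0],[0,0,0],0],
  [[-0.4,0,0],[0,0,0],0],
  [[-0.4,0,0],[0,0,0],0],
])

```text
time: 11.68
eef_pos: [0.5329, 0.1384, 0.0876]
ee_rot: [0.064, 0.998, -0.001, -0.003]
contact_force: [-9.3, 1.4, 4.9]
opening: 0.0002
finger_force: 4.7
```

```bash
python3 - <<'E' 2>/dev/null
from h import *
go(st(-.0786,.103),.10)
s=arm.grab_frame('scene')
print(wheel(s,.48),ball(s))
E
```

```text
t 11.6833 pos [0.53292607 0.13836311 0.08758379] shift cm [ 0.16 -0.07  0.06] turn [-0.001 -0.006  0.005] F [-9.3  1.4  4.9]
[(np.float64(0.47), np.float64(0.075), 48), (np.float64(0.481), np.float64(0.075), 43), (np.float64(0.482), np.float64(0.076), 47), (np.float64(0.465), np.float64(0.074), 57)] [(np.float64(0.3), np.float64(0.01), 52), (np.float64(0.3), np.float64(0.02), 52)]
```

It meets a firm stop at 9 N and the ball reads the same as at the start, so the pawl is home. Retreat and check.

>>> move_arm([
  [[2,0,0],[0,0,0],0],
  [[3,0,0],[0,0,0],0],
  [[3,0,-4],[0,0,0],0],
  [[3,0,-8],[0,0,0],0],
  [[3,0,-12],[0,0,0],0],
  [[3,3,-13],[0,0,0],0],
  [[3,6,-13],[0,0,0],0],
  [[3,6,-13],[0,0,0],0],
])

```text
time: 12.4
eef_pos: [0.5151, 0.2079, 0.2198]
ee_rot: [0.062, 0.998, 0.003, 0.002]
contact_force: [0.2, 1.0, -0.4]
opening: 0.0001
finger_force: 0.0
```

```bash
python3 - <<'E' 2>/dev/null
from h import *
s=arm.grab_frame('scene');t=arm.grab_frame('top')
print(wheel(s,.48),ball(s),arm.observe()['qvel'].round(3))
for f in(s,t): print([(m['score'],np.round(m['rect'])) for m in arm.masks_of('drone',f)[:3]])
cv2.imwrite('pics/c7.png',np.hstack([cv2.resize(s['color'][150:340,190:400],(420,380)),cv2.resize(t['color'][90:280,170:360],(380,380))]))
E
```

```text
[(np.float64(0.47), np.float64(0.075), 48), (np.float64(0.48), np.float64(0.075), 44), (np.float64(0.482), np.float64(0.076), 47), (np.float64(0.465), np.float64(0.074), 57)] [(np.float64(0.4), np.float64(0.0), 49), (np.float64(0.4), np.float64(0.01), 49)] [0.026 0.003 0.026 0.028 0.005 0.002 0.007]
[(0.95, array([247., 194.,  48.,  30.])), (0.92, array([132., 252.,  91.,  62.])), (0.74, array([298., 242.,  61.,  44.]))]
[(0.7, array([271., 183.,  67.,  65.])), (0.57, array([387., 330.,  84.,  81.]))]
```

View pics/c7.png

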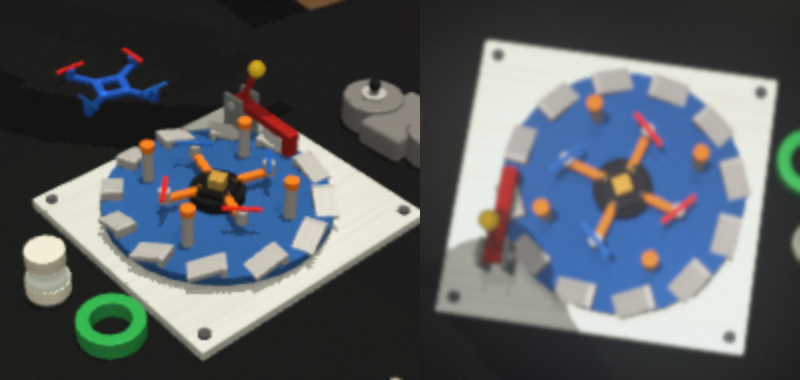

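The picture shows the wheel one notch back, the pawl down in its notch at about (265,120), and the drone level on its hub at (217,182). The jar, tape and controller look undisturbed, and the arm is clear.

```bash
python3 -c "
from station import arm
print(arm.job_done())"
```

```text
the job is handed in; nothing more can be done
None
```

I handed the job in with the turntable one notch back (about 0.48 rad), the pawl home against its stop, the drone frame on its hub, and the controller, tape roll and jar untouched; the hand-in gave no verdict.

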